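Pour the walnuts into the white bowl

TASK

Pick up the blue cup and tip all six walnuts out of it into the plain white bowl, pouring from close above the bowl so that none is spilled. Then stand the emptied cup upright on the middle of the round cork coaster and let go. Leave both bowls and the small bottle where they stand.

Things in the scene. Friction and masses are not known exactly. Their poses are not given: they have to be found in the camera images.
- cup: Blue tapered tumbler without a handle, open on top: height 90 mm, outer diameter 50 mm at the foot, 65 mm at 55 mm height and 74 mm at the rim; wall 3 mm, floor 5 mm, 150 g. Inside widens upward, 7.6 degrees a side. Origin at the centre of its underside, z up its axis. Starts on the worktop, holding six walnuts up to 77 mm height.
- cup_rim (a point): Centre of the cup's mouth, 90 mm above its underside on its axis; axes as the cup's.
- cup_mid (a point): Point on the cup's axis 50 mm above its underside.
- bowl_white: Plain white porcelain bowl without pattern, the larger of the two bowls on the work area: outer diameter 156 mm at the rim, 70 mm high, foot 85 mm across, wall about 5 mm. Origin at the centre of its underside, z up. Loose, 275 g. Stands either left or right; the ribbed bowl stands at the other place.
- bowl_ribbed: Bystander: smaller ribbed white bowl with a brown rim, 123 mm across, 60 mm high, empty. Origin at the centre of its underside.
- chilli_bottle: Bystander: small sauce bottle with a yellow cap, 46 mm across, 178 mm high, standing behind the cup. Origin at the centre of its underside, z up.
- coaster: Round cork coaster, 100 mm across, 6 mm thick, lying fixed on the worktop. Origin at the centre of its underside (its top is 6 mm higher).
- walnut_1: Brown walnut, 25 mm thick and 30 mm long, 12 g, origin at its centre.
- walnut_2: Another walnut of the same size, origin at its centre.
- walnut_3: Another walnut of the same size, origin at its centre.
- walnut_4: Another walnut of the same size, origin at its centre.
- walnut_5: Another walnut of the same size, origin at its centre.
- walnut_6: Another walnut of the same size, origin at its centre.
Things that resemble listed ones, but are neither listed nor needed, are in the scene too. What is shaped like the bowl_white but green is not meant.

How it is judged:
By the outcome, as a careful person would: the job done as asked, in the order asked, and still so for the second after the job is handed in, with the robot touching nothing.
It also fails if it takes over 51 s, if anything falls off the work surface, if the arm or the gripper's body presses on something with over 40 N, if the wrist force passes 120 N, or if a joint passes its speed limit or range.

ROBOT

A 6-joint arm with a two-finger parallel gripper is mounted at the origin on a cart in front of the work surface, level with it; the furniture and walls round the work are solid. World frame = base frame: x ahead of the robot, y to its left, z up, the work surface at z = 0. Lengths are in m, angles in rad, forces in N, time in s.
With the tool pointing down it reaches from about 0.225 to 0.875 m from the base axis. Payload 3.4 kg.
Tool frame: the origin (TCP) lies at the very end of the fingers, on their centre line; the grasp point (between the pads) lies 19 mm behind it (manip.hold_point_z is the distance from the TCP to the grasp point, in m); z points along the fingers, x is the direction in which the jaws open and shut, and the axes are right-handed (so a half turn about z gives the same grasp; the last joint's range is limited). The gripper opens to 85 mm and grips with 20 to 120 N. Pads are 22 mm wide; open, the fingers measure 114 mm over their backs; the gripper's body (76 mm by 85 mm) begins 54 mm behind the grasp point. The pads swing forward as they close: fully open they stand 13 mm farther back than shut.
Start: joints at [-1.456, 0.276, 1.505, -0, 1.361, -0.121], TCP at [0.134, -0.559, 0.231] pointing down, gripper open.
Joint ranges: [-2.89, 2.89], [-0.75, 2.08], [0.22, 2.7], [-1.18, 4.32], [0.11, 2.71], [-2.7, 2.7]. Speed limits (rad/s): [2.57, 2.57, 3.14, 3.14, 3.14, 3.14].

INTERFACE

Orientations are given as a unit quaternion [w, x, y, z].
In Python, from rig import manip gives the robot as it stands.
- The arm moves only by the tool apply_moves, never from a script. Its argument "commands" is one flat list of numbers, 6 for each row, row after row: the shift along the tool's x, y, z normalised to -1 to 1, where 1 is 0.03 m, then the turn, a rotation vector about the tool's x, y, z normalised to -1 to 1, where 1 is 0.15 rad. A call has 1 to 20 rows; each row shifts and turns the commanded pose from where the row before left it, along the tool's axes as they then stand; what a row does not reach is not made up. A row lasts 1/10 s, in which the tool goes at most 50 mm and 8.59 degrees, less where a joint would pass 70% of its speed; a pose out of reach is approached as far as the arm can. A call with a number of a shift or a turn outside -1 to 1 is refused whole. A call with a gripper value outside its range is refused whole. "jaw" is the opening, from -1 (shut) to 1 (fully open), set as the call begins (left out, the last holds). The fingers move at their own pace and stop on an object; "newtons" is the grip in N (left out, the last holds). Time passes only in rows, so rows that do not move let the fingers close. It gives the time, the measured TCP pose, the force and the opening at its end, in the units of the state.
- manip.get_state(): the state, without advancing time (a new reading comes with each control period).
- manip.get_image(name): name is "scene" or "top" or "wrist"; returns a dict with "frame" (400x640x3 uint8, red, green, blue), "fx", "fy", "cx", "cy" (pixels), "k1" (the pictures are not rectified: a ray, as slopes to the right and down, at radius r is drawn at 1 + k1 r^2 times it, then the intrinsics apply), "extrinsics" (4x4, takes a point from camera to world coordinates); the wrist camera has in their place "mount" (4x4, takes a point from camera to tool coordinates, whose origin is the TCP and whose axes are the tool frame's). Camera axes: x right, y up, looking along -z (the intrinsics and any distortion apply to the point x, -y, -z); pixel columns grow to the right and rows downward; lengths in m; the calibration is good to about 2 mm. A picture is of the moment at which its call begins: read the wrist's pose just before it. There is no depth.
- manip.sign_off(): hands the job in, once; it reports no verdict.
The state is a dict: "clock": time; "qpos": joint angles; "qd": joint speeds; "effort": joint torques, N m; "position": TCP position; "ee_rot": TCP orientation; "contact_force": force on the tool from outside, world axes, zero at the start; "moment": the same for the moment, N m; "width": finger opening in m.
Only numpy, scipy, OpenCV 4.12 (cv2) and the standard library are available. Lean on these libraries where they do the work, as an engineer would, in place of code of your own. Each camera call takes 0.05 s, during which the arm holds its last target. There are 200 camera calls.

## Working session

There is one attempt and no reset: what is moved stays moved. The work goes in short steps, Python scripts to look and compute and a tool call to move; the robot and the scene stay as the last step left them, time stands still between calls to the robot, and variables do not carry over. Pictures are saved under pics/ and viewed, about 8 in all and at most 12, crops included, and the job is handed in when it is done.

Besides the shell and the picture viewer there is one more tool, called after ">>>" by a JSON object that holds its "method" and its "body", one argument or row to a line. apply_moves: Moves the arm, as the interface text tells. Scaled input: -1 to 1 covers 0.03 m each way for a shift and 0.15 rad each way for a turn. Its arguments: {"type":"object","properties":{"commands":{"type":"array"},"jaw":{"type":"number"},"newtons":{"type":"number"}},"required":["commands"]}

```bash
ls; mkdir -p pics; cat > h.py <<'E'
import numpy as np, cv2
from rig import manip
def snap(name,fn):
    s=manip.get_state(); d=manip.get_image(name)
    cv2.imwrite('pics/'+fn+'.png',cv2.cvtColor(d['frame'],cv2.COLOR_RGB2BGR))
    np.savez('pics/'+fn+'.npz',**{k:v for k,v in d.items()},pos=s['position'],rot=s['ee_rot'])
    return d
def ray(fn,u,v):
    d=np.load('pics/'+fn+'.npz'); K=np.array([[d['fx'],0,d['cx']],[0,d['fy'],d['cy']],[0,0,1]],float)
    p=cv2.undistortPoints(np.array([[[u,v]]],float),K,np.array([float(d['k1']),0,0,0]))[0,0]
    c=np.array([p[0],-p[1],-1.])
    E=d['extrinsics'] if 'extrinsics' in d else None
    return E[:3,3],E[:3,:3]@c
def onz(fn,u,v,z):
    o,r=ray(fn,u,v); return (o+r*(z-o[2])/r[2]).round(4)
def proj(fn,P):
    d=np.load('pics/'+fn+'.npz'); E=d['extrinsics']; q=E[:3,:3].T@(np.array(P)-E[:3,3]); x,y=q[0]/-q[2],-q[1]/-q[2]
    k=1+float(d['k1'])*(x*x+y*y); return np.array([d['fx']*x*k+d['cx'],d['fy']*y*k+d['cy']]).round(1)
E
python3 - <<'E'
from h import *
for n in ('scene','top'):
    d=snap(n,n+'0'); print(n,d['fx'],d['cx'],d['cy'],d['k1'],np.round(d['extrinsics'],3).tolist())
a=cv2.imread('pics/scene0.png');b=cv2.imread('pics/top0.png')
print(manip.hold_point_z, manip.get_state())
E
```

```text
pics
scene 444.7788005897336 320.5680700390903 204.84957249161005 0.00445468493175972 [[-0.879, 0.287, -0.382, 0.086], [-0.477, -0.551, 0.684, 0.831], [-0.014, 0.783, 0.621, 0.846], [0.0, 0.0, 0.0, 1.0]]
top 370.94922040579166 325.9171107560599 203.3600603050795 -0.05361672944825511 [[-0.026, 0.992, -0.121, 0.448], [-0.999, -0.03, -0.028, -0.031], [-0.031, 0.12, 0.992, 1.046], [0.0, 0.0, 0.0, 1.0]]
0.0187 {'clock': 0.1, 'qpos': array([-1.45601789e+00,  2.76525587e-01,  1.50599051e+00,  4.16979382e-05,
        1.36068004e+00, -1.21012507e-01]), 'qd': array([ 9.93992361e-04, -3.34149893e-03, -2.71125826e-03, -6.14827188e-05,
       -2.02152354e-04, -2.29570651e-04]), 'effort': array([ 1.15480601e-03, -4.17701232e+01, -2.46405083e+01, -2.63591046e-04,
        5.76964550e-03, -2.75922943e-06]), 'position': array([ 0.13427695, -0.55863513,  0.2305361 ]), 'ee_rot': array([-5.83052765e-04,  7.85367058e-01, -6.19029839e-01, -5.50687220e-04]), 'contact_force': array([ 1.1250462 ,  0.26283806, -0.47901768]), 'moment': array([0.01124397, 0.015147  , 0.02292417]), 'width': 0.08578691058771784}
```

View pics/top0.png

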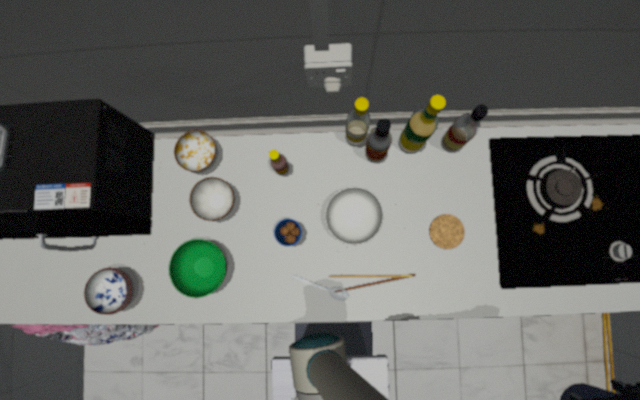

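View pics/scene0.png

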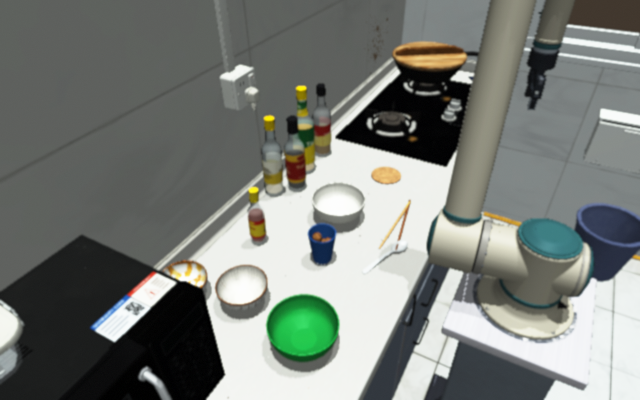

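Top view: blue cup with walnuts at (288,232). White bowl candidates are the plain one at (354,216), the brown-rimmed one at (212,199) and a green one at (199,267); the plain one at (354,216) fits the description. Coaster at (447,231), small bottle at (279,162). I'll confirm with one enlarged crop.

```bash
python3 - <<'E'
from h import *
a=cv2.imread('pics/top0.png')[140:270,180:480]; a=cv2.resize(a,None,fx=2.6,fy=2.6,interpolation=cv2.INTER_CUBIC)
b=cv2.imread('pics/scene0.png')[160:290,210:420]; b=cv2.resize(b,None,fx=2,fy=2,interpolation=cv2.INTER_CUBIC)
c=np.zeros((338+260,780,3),np.uint8); c[:338]=a; c[338:,:420]=b; cv2.imwrite('pics/crop1.png',c)
def f(z,u,v): return onz('top0',u,v,z)
print('cup rim',f(.09,288,232),'bowl rim',f(.07,354,216),'coaster',f(.006,447,231),'ribbed',f(.06,212,199),'bottle cap',f(.178,274,155),f(0.0,281,168))
E
```

```text
cup rim [0.493  0.0956 0.09  ] bowl rim [ 0.5312 -0.0769  0.07  ] coaster [ 0.487  -0.3376  0.006 ] ribbed [0.5896 0.3064 0.06  ] bottle cap [0.6751 0.1153 0.178 ] [0.6824 0.1253 0.    ]
```

View pics/crop1.png

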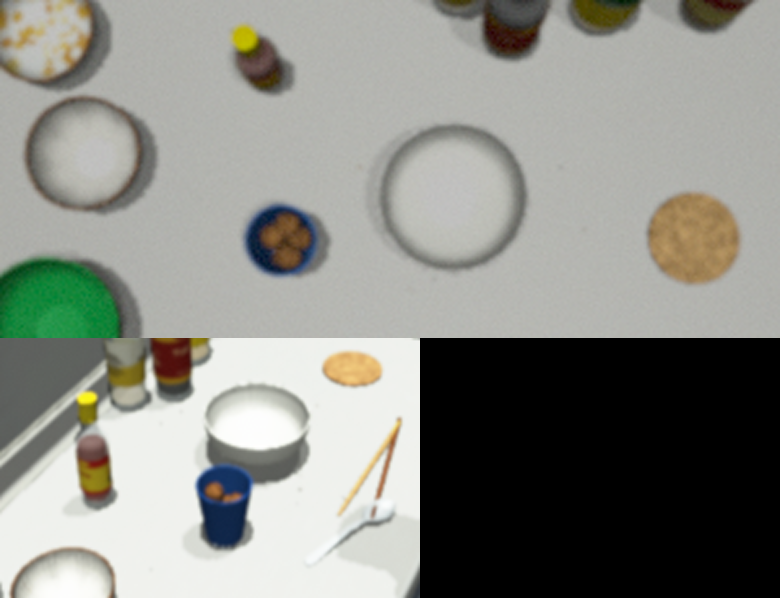

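>>> {"method": "apply_moves", "body": {
  "commands": [0,-1,-0.1,0,0,-0.35,0,-1,-0.1,0,0,-0.35,0,-1,-0.1,0,0,-0.35,0,-1,-0.1,0,0,-0.35,0,-1,-0.1,0,0,-0.35,0,-1,-0.1,0,0,-0.35,0,-1,-0.1,0,0,-0.35,0,-1,-0.1,0,0,-0.35,0,-1,-0.1,0,0,-0.35,0,-1,-0.1,0,0,-0.35,0,-1,-0.1,0,0,-0.35,0,-1,-0.1,0,0,-0.35,0,-1,-0.1,0,0,-0.35,0,-1,-0.1,0,0,-0.35,0,-1,-0.1,0,0,-0.35,0,-1,-0.1,0,0,-0.35]
}}

```text
clock: 1.7
position: [0.5116, -0.2836, 0.2788]
ee_rot: [-0.0, 0.97, -0.244, -0.0]
contact_force: [-0.1, 0.5, 1.0]
width: 0.0853
```

```bash
cat > st.py <<'E'
from h import *
import json
s=manip.get_state(); r=[s['qpos'].tolist(),s['position'].tolist(),s['ee_rot'].tolist()]
open('fk.jsonl','a').write(json.dumps(r)+'\n')
for k in('clock','qpos','position','ee_rot','width','contact_force'): print(k,np.round(s[k],4))
E
python3 st.py
```

```text
clock 1.7
qpos [-6.2500e-01  2.6970e-01  1.3970e+00 -1.0000e-04  1.4759e+00 -1.3220e-01]
position [ 0.5116 -0.2836  0.2788]
ee_rot [-1.000e-04  9.698e-01 -2.439e-01 -5.000e-04]
width 0.0853
contact_force [-0.1369  0.5005  1.0125]
```

>>> {"method": "apply_moves", "body": {
  "commands": [0,0,-0.5,0.8,0,0,0,0,-0.5,0.8,0,0,0,0,-0.5,0.8,0,0,0,0,-0.5,0.8,0,0]
}}

```text
clock: 2.1
position: [0.5062, -0.2938, 0.3389]
ee_rot: [-0.232, 0.941, -0.237, 0.059]
contact_force: [0.4, -0.3, -0.4]
width: 0.0856
```

```bash
python3 st.py
```

```text
clock 2.1
qpos [-0.9189  0.309   1.297   0.4447  1.731  -0.3972]
position [ 0.5062 -0.2938  0.3389]
ee_rot [-0.2323  0.9414 -0.237   0.0593]
width 0.0856
contact_force [ 0.3984 -0.2668 -0.3788]
```

>>> {"method": "apply_moves", "body": {
  "commands": [0,0,0,-0.8,0.6,0,0,0,0,-0.8,0.6,0,0,0,0,-0.8,0.6,0,0,0,0,-0.8,0.6,0.5,0,0,0,-0.8,0,0.5,0,0,0,-0.8,0,0.5,0,0,0,-0.8,0,0]
}}

```text
clock: 2.8
position: [0.5053, -0.2936, 0.3389]
ee_rot: [0.187, 0.889, -0.406, 0.103]
contact_force: [0.0, 0.2, -1.1]
width: 0.0855
```

```bash
python3 st.py
```

```text
clock 2.8
qpos [-0.4151  0.1493  1.4906 -0.3912  1.3103  0.5077]
position [ 0.5053 -0.2936  0.3389]
ee_rot [ 0.1872  0.8885 -0.4061  0.1025]
width 0.0855
contact_force [ 0.0109  0.159  -1.072 ]
```

```bash
cat > kin.py <<'E'
import numpy as np, json
from scipy.spatial.transform import Rotation as R
from scipy.optimize import least_squares
def Rz(a): return R.from_euler('z',a)
def Ry(a): return R.from_euler('y',a)
def fk(q,p):
    a0,H,L1,L2,d,T,e1,e2,w=p
    r=Rz(q[0]); x=r.apply([a0,0,H]); r=r*Ry(q[1]); x=x+r.apply([e1,0,L1]); r=r*Ry(q[2]); x=x+r.apply([e2,d,L2])
    r=r*Rz(-q[3]) ; r=r*Ry(q[4]); x=x+r.apply([w,0,T]); r=r*Rz(q[5]+np.pi)
    return x,r
data=[json.loads(l) for l in open('fk.jsonl')]
data.append([[-1.45601789,.276525587,1.50599051,4.17e-5,1.36068,-.1210125],[.13427695,-.55863513,.2305361],[-5.83e-4,.785367,-.61903,-5.5e-4]])
def rotq(q): return R.from_quat([q[1],q[2],q[3],q[0]])
p0=np.array([0,.15,.45,.45,.07,.26,0,0,0])
def fit():
    f=lambda p: np.concatenate([(fk(q,p)[0]-x)*1000 for q,x,_ in data]+[(p-p0)*.1])
    return least_squares(f,p0)
if __name__=='__main__':
    s=fit(); print(s.x.round(4))
    for q,x,o in data: 
        y,r=fk(q,s.x); print(((y-x)*1000).round(2),(rotq(o).inv()*r).magnitude().round(4))
E
python3 kin.py
```

```text
[-0.504   0.575  -0.8144  0.6779  0.0619 -0.3569  0.7629 -0.4322  0.1821]Traceback (most recent call last):
  File "kin.py", line 21, in <module>
    y,r=fk(q,s.x); print(((y-x)*1000).round(2),(rotq(o).inv()*r).magnitude().round(4))
                                               ^^^^^^^^^^^^^^^^^^^^^^^^^^^^^^^^^^^
AttributeError: 'float' object has no attribute 'round'
```

```bash
sed -i 's/(p-p0)\*.1\]/(p-p0)*WT]/; s/magnitude().round(4)/magnitude()/; s/^p0=/WT=np.array([300,3,3,3,3,3,300,300,300]);p0=/; s/Rz(-q\[3\])/Rz(S4*q[3])/; s/^def Rz/S4=-1\ndef Rz/' kin.py; python3 kin.py; sed 's/^S4=-1/S4=1/' kin.py >k2.py; python3 k2.py
```

```text
[-0.0209  0.8165 -0.8416  0.7269  0.0717 -0.3279  0.0287 -0.0653 -0.0429]
[-19.06  16.6   42.05] 0.00013838416273722752
[ 13.41 -44.28 -10.74] 0.8893786843624123
[ 13.13   6.88 -38.64] 0.7824082249394345
[-0.63 25.62  7.32] 8.435195982646574e-05
[-4.000e-04  9.590e-02  6.179e-01  4.198e-01  6.940e-02  3.627e-01
 -1.000e-04  9.500e-03  4.000e-04]
[-0.43  0.36  0.27] 3.9042767550140684e-16
[-2.86  2.52  0.39] 5.42089289994771e-16
[-0.53  0.96 -0.2 ] 6.093992464111427e-16
[ 0.64 -5.17 -0.46] 1.383500977282051e-06
```

```bash
sed -i 's/^S4=-1/S4=1/; s/^WT=.*;p0=.*/WT=np.array([20,1,1,1,1,1,20,20,20.]);p0=np.array([0,.15,.45,.45,.07,.26,0,0,0])/' kin.py; python3 kin.py
cat > plan.py <<'E'
import sys; from h import *; from kin import rotq,R
def plan(tp,tr,n):
    s=manip.get_state(); r=rotq(s['ee_rot']); d=r.inv().apply(np.array(tp)-s['position']); v=(r.inv()*tr).as_rotvec()
    # constant-twist approx: report total in tool axes, per row units if constant
    print('n',n,'first-row-frame shift/row',(d/.03/n).round(3),'turn/row',(v/.15/n).round(3))
    # twist per row so that n rows land exactly
    from scipy.optimize import least_squares
    q=R.from_rotvec(v/n)
    A=sum((R.from_rotvec(v/n*k).as_matrix() for k in range(n)),np.zeros((3,3)))
    print('exact row:',(np.linalg.solve(A,d)/.03).round(3).tolist()+(v/n/.15).round(3).tolist())
def tool(az,alpha,roll=0):
    # tool z points along azimuth az, alpha below horizontal; tool x horizontal, perpendicular; roll about z
    z=np.array([np.cos(az)*np.cos(alpha),np.sin(az)*np.cos(alpha),-np.sin(alpha)]); x=np.array([np.sin(az),-np.cos(az),0.])
    return R.from_matrix(np.c_[x,np.cross(z,x),z])*R.from_euler('z',roll)
E
```

```text
[-1.000e-04  1.357e-01  6.294e-01  4.211e-01  6.940e-02  3.644e-01
  1.000e-04  5.900e-02  1.000e-04]
[-0.01  0.01  0.01] 3.9042767550140684e-16
[-0.08  0.07  0.01] 5.42089289994771e-16
[-0.02  0.03  0.  ] 6.093992464111427e-16
[ 0.02 -0.14 -0.02] 1.383500977282051e-06
```

```bash
python3 - <<'E'
from plan import *
plan([.36,-.10,.36],tool(0.0,np.pi/2-0.5),10)
plan([.36,-.10,.36],tool(1.2,np.pi/2-0.6),10)
E
```

```text
n 10 first-row-frame shift/row [-0.732 -0.001 -0.347] turn/row [ 0.396 -0.159  0.531]
exact row: [-0.749, 0.18, -0.28, 0.396, -0.159, 0.531]
n 10 first-row-frame shift/row [-0.732 -0.001 -0.347] turn/row [ 0.613 -0.278 -0.259]
exact row: [-0.775, -0.262, -0.17, 0.613, -0.278, -0.259]
```

>>> {"method": "apply_moves", "body": {
  "commands": [-0.775,-0.262,-0.17,0.613,-0.278,-0.259,-0.775,-0.262,-0.17,0.613,-0.278,-0.259,-0.775,-0.262,-0.17,0.613,-0.278,-0.259,-0.775,-0.262,-0.17,0.613,-0.278,-0.259,-0.775,-0.262,-0.17,0.613,-0.278,-0.259,-0.775,-0.262,-0.17,0.613,-0.278,-0.259,-0.775,-0.262,-0.17,0.613,-0.278,-0.259,-0.775,-0.262,-0.17,0.613,-0.278,-0.259,-0.775,-0.262,-0.17,0.613,-0.278,-0.259,-0.775,-0.262,-0.17,0.613,-0.278,-0.259]
}}

```text
clock: 3.8
position: [0.3592, -0.1001, 0.36]
ee_rot: [-0.294, 0.938, -0.174, 0.054]
contact_force: [0.0, 0.3, -0.8]
width: 0.0854
```

```bash
python3 st.py; python3 kin.py
cat > ik.py <<'E'
from kin import *
P=fit().x
lo=np.array([-2.89,-.75,.22,-1.18,.11,-2.7])+.05; hi=np.array([2.89,2.08,2.7,4.32,2.71,2.7])-.05
def ik(tp,tr,q0):
    f=lambda q:(lambda x,r: np.r_[(x-tp)*10,(tr.inv()*r).as_rotvec()*3])(*fk(q,P))
    s=least_squares(f,np.clip(q0,lo+.01,hi-.01),bounds=(lo,hi)); return s.x,np.abs(s.fun).max()
def wrist(q):
    a0,H,L1,L2,d,T,e1,e2,w=P
    r=Rz(q[0])*Ry(q[1]); e=Rz(q[0]).apply([a0,0,H])+r.apply([e1,0,L1]); return e,e+(r*Ry(q[2])).apply([e2,d,L2])
E
python3 - <<'E'
from ik import *; from plan import tool
print('limits')
for az in np.arange(-2.4,2.5,.4):
  for al in (0.0,.35,.6,.8):
    z=tool(az,al).apply([0,0,1]); tp=np.array([.492,.095,.06])+.019*z
    best=None
    for rl in (0,np.pi):
      for q0 in ([0,.2,1.8,1.5,1.4,0],[0,.2,1.8,0,.8,0],[0,.2,1.8,3,1,0]):
        q,e=ik(tp,tool(az,al,rl),np.array(q0,float))
        if e<1e-3 and (best is None or np.minimum(q-lo,hi-q).min()>best[0]): best=(np.minimum(q-lo,hi-q).min(),rl,q)
    if best: print(round(az,1),al,round(best[0],2),round(best[1],1),best[2].round(2),'wrist',wrist(best[2])[1].round(3))
E
```

```text
clock 3.8
qpos [-0.9721 -0.0128  1.6956  0.503   1.8042 -0.574 ]
position [ 0.3592 -0.1001  0.36  ]
ee_rot [-0.294   0.9383 -0.1739  0.0543]
width 0.0854
contact_force [ 0.0493  0.3006 -0.8211]
[-1.000e-04  1.355e-01  6.297e-01  4.211e-01  6.940e-02  3.645e-01
 -0.000e+00  5.910e-02  0.000e+00]
[-0.01  0.01  0.  ] 3.9042767550140684e-16
[-0.06  0.07  0.01] 5.42089289994771e-16
[-0.04  0.02  0.  ] 6.093992464111427e-16
[ 0.   -0.01  0.  ] 5.463690523629806e-16
[ 0.02 -0.14 -0.02] 1.383500977282051e-06
limits
-2.4 0.0 0.41 3.1 [ 0.33  1.12  1.26 -0.54  2.25  1.21] wrist [0.747 0.328 0.06 ]
-2.4 0.35 0.65 3.1 [ 0.32  0.95  1.33 -0.44  2.01  1.22] wrist [0.731 0.314 0.178]
-2.4 0.6 0.76 3.1 [ 0.3   0.82  1.42 -0.37  1.81  1.22] wrist [0.702 0.288 0.255]
-2.4 0.8 0.81 3.1 [ 0.27  0.72  1.5  -0.32  1.63  1.2 ] wrist [0.67  0.258 0.308]
-2.0 0.0 0.36 0 [ 0.48  1.07  1.44 -0.77  2.05 -1.99] wrist [0.636 0.409 0.06 ]
-2.0 0.35 0.48 3.1 [ 0.46  0.9   1.5  -0.65  1.82  1.12] wrist [0.627 0.39  0.178]
-2.0 0.6 0.56 0 [ 0.43  0.77  1.56 -0.57  1.63 -2.07] wrist [0.611 0.354 0.255]
-2.0 0.8 0.63 3
[... 1821 characters left out ...]
.16 -0.95] wrist [ 0.499 -0.146  0.308]
2.0 0.0 0.75 3.1 [-0.44  1.02  1.67  0.76  1.91  1.88] wrist [ 0.636 -0.219  0.06 ]
2.0 0.35 0.94 0 [-0.41  0.83  1.71  0.68  1.68 -1.18] wrist [ 0.627 -0.2    0.178]
2.0 0.6 0.9 0 [-0.37  0.7   1.75  0.61  1.51 -1.11] wrist [ 0.611 -0.164  0.255]
2.0 0.8 0.86 0 [-0.32  0.6   1.79  0.55  1.37 -1.03] wrist [ 0.592 -0.124  0.308]
2.4 0.0 0.53 3.1 [-0.27  1.08  1.43  0.56  2.13  1.89] wrist [ 0.747 -0.138  0.06 ]
2.4 0.35 0.76 0 [-0.26  0.9   1.49  0.48  1.9  -1.23] wrist [ 0.731 -0.124  0.178]
2.4 0.6 0.95 0 [-0.24  0.77  1.55  0.42  1.71 -1.21] wrist [ 0.702 -0.098  0.255]
2.4 0.8 1.03 0 [-0.2   0.67  1.62  0.36  1.55 -1.17] wrist [ 0.67  -0.068  0.308]
```

```bash
python3 - <<'E'
from h import *
for n,P in dict(cuprim=[.492,.095,.09],cupfoot=[.492,.095,0],bowl=[.532,-.077,.07],coaster=[.486,-.337,.006]).items(): print(n,proj('scene0',P))
E
python3 - <<'E'
from ik import *; from plan import tool
m=lambda q:np.minimum(q-lo,hi-q)
q0=data[-2][0]
a0=.45
def hold(h,az,al,rl,q0):
    T=tool(az,al,rl); tp=np.array(h)+.0187*T.apply([0,0,1]); q,e=ik(tp,T,np.array(q0)); print(np.round(h,3).tolist(),az,round(al,2),round(np.degrees(rl)),'err %.4f'%e,q.round(2),'m %.2f'%m(q).min(),'wr',wrist(q)[1].round(2)); return q
c=np.array([.492,.095,.063]); d=lambda az:np.array([np.cos(az),np.sin(az),0])
dd=tool(1.0,a0).apply([0,0,1])
q=hold(c-.1*dd,1.0,a0,0,[-.65,.6,2.3,1.4,1.1,-1.4]); q=hold(c+.005*dd,1.0,a0,0,q); q1=hold(c+[0,0,.12],1.0,a0,0,q)
ut=np.array([0,-np.cos(a0),-np.sin(a0)])
b=np.array([.532,-.077])
for az in (.4,.7,1.0):
  for al in (.0,.2,):
    q=q1
    for ph in (0,40,80,110,140,160):
      T=tool(az,al,np.radians(ph)); u=T.apply(ut); tilt=np.degrees(np.arccos(u[2]))
      hdir=u*[1,1,0]; hdir/=np.linalg.norm(hdir)
      low=-np.array([0,0,1.])+u*u[2]; low/=np.linalg.norm(low)   # downward dir in rim plane
      lip=.027*u+.037*low   # from hold to lip
      L=np.r_[b-.02*hdir[:2],.085 if ph>60 else .15]
      print('tilt',round(tilt),'hd',hdir.round(2),end=' '); q=hold(L-lip,az,al,np.radians(ph),q)
k=np.array([.486,-.337,.069])
for az in (0,.3,.6): hold(k,az,a0,0,q1)
E
```

```text
cuprim [322.7 232.3]
cupfoot [323.1 257.5]
bowl [339.  197.6]
coaster [386.4 174.4]
[0.443, 0.019, 0.106] 1.0 0.45 0 err 0.0000 [-0.91  0.53  2.37  1.13  1.21 -1.33] m 0.28 wr [ 0.28 -0.24  0.26]
[0.494, 0.099, 0.061] 1.0 0.45 0 err 0.0000 [-0.66  0.65  2.41  1.45  1.13 -1.48] m 0.24 wr [ 0.33 -0.16  0.21]
[0.492, 0.095, 0.183] 1.0 0.45 0 err 0.0000 [-0.67  0.33  2.3   1.26  1.23 -1.03] m 0.35 wr [ 0.32 -0.17  0.33]
tilt 26 hd [-0.92 -0.39  0.  ] [0.592, -0.052, 0.142] 0.4 0.0 0 err 0.0000 [-0.81  0.89  2.51  1.92  1.66 -1.81] m 0.14 wr [ 0.27 -0.19  0.14]
tilt 46 hd [-0.24 -0.97  0.  ] [0.548, -0.014, 0.158] 0.4 0.0 40 err 0.0317 [-0.83  0.92  2.65  1.87  1.7  -1.28] m 0.00 wr [ 0.23 -0.15  0.16]
tilt 81 hd [-0.06 -1.    0.  ] [0.535, -0.025, 0.117] 0.4 0.0 80 err 0.0608 [-0.9   1.07  2.65  1.78  1.71 -0.74] m 0.00 wr [ 0.22 -0.17  0.12]
tilt 108 hd [-0.07 -1.   -0.  ] [0.535, -0.043, 0.129] 0.4 0.0 110 err 0.0103 [-0.94  1.03  2.65  1.77  1.69 -0.18] m 0.00 wr [ 0.22 -0.18  0.13]
tilt 134 hd [-0.24 -0.97 -0.  ] [0.535, -0.063, 0.13] 0.4 0.0 140 err 0.0000 [-0.98  0.99  2.61  1.74  
[... 4162 characters left out ...]
0000 [-0.93  0.7   2.17  1.17  1.47  0.6 ] m 0.48 wr [ 0.33 -0.33  0.2 ]
tilt 126 hd [ 0.23 -0.97 -0.  ] [0.527, -0.058, 0.131] 1.0 0.2 140 err 0.0000 [-0.93  0.7   2.12  1.17  1.49  1.17] m 0.53 wr [ 0.34 -0.34  0.2 ]
tilt 138 hd [-0.09 -1.   -0.  ] [0.533, -0.066, 0.13] 1.0 0.2 160 err 0.0000 [-0.93  0.7   2.1   1.17  1.5   1.54] m 0.55 wr [ 0.35 -0.35  0.2 ]
[0.486, -0.337, 0.069] 0 0.45 0 err 0.0000 [-1.28  0.63  2.37  1.79  1.08 -1.41] m 0.28 wr [ 0.17 -0.34  0.22]
[0.486, -0.337, 0.069] 0.3 0.45 0 err 0.0000 [-1.31  0.65  2.16  1.38  1.16 -1.21] m 0.49 wr [ 0.19 -0.43  0.22]
[0.486, -0.337, 0.069] 0.6 0.45 0 err 0.0000 [-1.27  0.7   1.94  1.09  1.32 -1.08] m 0.71 wr [ 0.23 -0.51  0.22]
```

```bash
python3 - <<'E'
from plan import *
T=tool(1.0,.45); z=T.apply([0,0,1]); c=np.array([.492,.095,.063])
plan(c-(.1-.0187)*z,T,15)
E
```

```text
n 15 first-row-frame shift/row [0.087 0.043 0.678] turn/row [0.227 0.07  0.06 ]
exact row: [0.043, 0.201, 0.661, 0.227, 0.07, 0.06]
```

>>> {"method": "apply_moves", "body": {
  "commands": [0.043,0.201,0.661,0.227,0.07,0.06,0.043,0.201,0.661,0.227,0.07,0.06,0.043,0.201,0.661,0.227,0.07,0.06,0.043,0.201,0.661,0.227,0.07,0.06,0.043,0.201,0.661,0.227,0.07,0.06,0.043,0.201,0.661,0.227,0.07,0.06,0.043,0.201,0.661,0.227,0.07,0.06,0.043,0.201,0.661,0.227,0.07,0.06,0.043,0.201,0.661,0.227,0.07,0.06,0.043,0.201,0.661,0.227,0.07,0.06,0.043,0.201,0.661,0.227,0.07,0.06,0.043,0.201,0.661,0.227,0.07,0.06,0.043,0.201,0.661,0.227,0.07,0.06,0.043,0.201,0.661,0.227,0.07,0.06,0.043,0.201,0.661,0.227,0.07,0.06,0,0,0,0,0,0],
  "jaw": 1,
  "newtons": 45
}}

```text
clock: 5.4
position: [0.4524, 0.0325, 0.0956]
ee_rot: [-0.509, 0.813, -0.241, 0.147]
contact_force: [-0.4, 1.0, 0.0]
width: 0.0852
```

```bash
python3 - <<'E'
from plan import *
T=tool(1.0,.45); z=T.apply([0,0,1]); c=np.array([.492,.095,.063])
plan(c-(.1-.0187)*z,T,1)
plan(c+(.005+.0187)*z,T,10)
snap('wrist','w1')
d=np.load('pics/w1.npz'); M=d['mount']; r=rotq(d['rot'])
def pw(P):
    q=M[:3,:3].T@(r.inv().apply(np.array(P)-d['pos'])-M[:3,3]); x,y=q[0]/-q[2],-q[1]/-q[2]; k=1+float(d['k1'])*(x*x+y*y)
    return [round(float(d['fx']*x*k+d['cx']),1),round(float(d['fy']*y*k+d['cy']),1)]
for h,ra in((.09,.037),(0,.025)):
    for a in (1.0,1+np.pi/2,1-np.pi/2,1+np.pi): print(h,pw([.492+ra*np.cos(a),.095+ra*np.sin(a),h]))
E
```

```text
n 1 first-row-frame shift/row [-0.015 -0.094 -0.018] turn/row [ 0.024  0.007 -0.044]
exact row: [-0.015, -0.094, -0.018, 0.024, 0.007, -0.044]
n 10 first-row-frame shift/row [-0.001 -0.011  0.348] turn/row [ 0.002  0.001 -0.004]
exact row: [-0.001, -0.01, 0.348, 0.002, 0.001, -0.004]
0.09 [321.9, 148.9]
0.09 [274.9, 176.7]
0.09 [368.8, 176.0]
0.09 [321.8, 211.3]
0 [322.7, 224.5]
0 [298.2, 243.7]
0 [347.3, 243.4]
0 [322.8, 265.2]
```

View pics/w1.png

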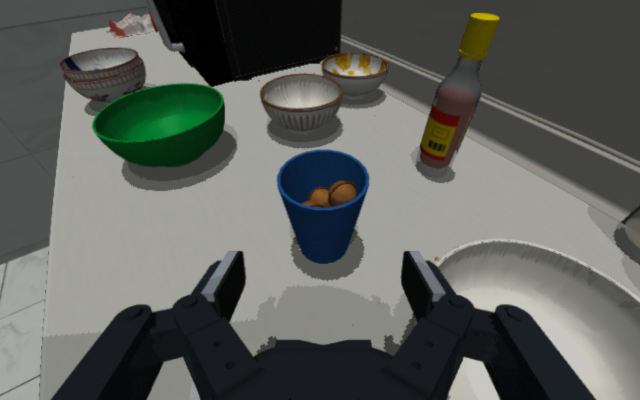

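Wrist view: the cup rim spans x 278–368, y 151–208 against a predicted centre of 322, so the cup is centred between the jaws to about 1 mm. The bowl is at lower right, clear of the finger. Advancing.

>>> {"method": "apply_moves", "body": {
  "commands": [0,-0.01,0.355,0,0,0,0,-0.01,0.355,0,0,0,0,-0.01,0.355,0,0,0,0,-0.01,0.355,0,0,0,0,-0.01,0.355,0,0,0,0,-0.01,0.355,0,0,0,0,-0.01,0.355,0,0,0,0,-0.01,0.355,0,0,0,0,-0.01,0.355,0,0,0,0,-0.01,0.355,0,0,0,0,0,0,0,0,0]
}}

```text
clock: 6.55
position: [0.5062, 0.113, 0.0541]
ee_rot: [-0.508, 0.814, -0.239, 0.15]
contact_force: [-0.6, -0.0, 0.5]
width: 0.0853
```

>>> {"method": "apply_moves", "body": {
  "commands": [0,0,0,0,0,0,0,0,0,0,0,0,0,0,0,0,0,0,0,0,0,0,0,0,0,0,0,0,0,0,0,0,0,0,0,0,0,0,0,0,0,0],
  "jaw": -1,
  "newtons": 45
}}

```text
clock: 7.25
position: [0.5059, 0.1128, 0.0545]
ee_rot: [-0.509, 0.813, -0.24, 0.151]
contact_force: [-2.4, -2.1, 5.9]
width: 0.0673
```

```bash
python3 - <<'E'
from plan import *
a=snap('wrist','w2')['frame']; b=snap('scene','s2')['frame']
c=np.hstack([cv2.resize(a,(400,250)),cv2.resize(b[120:320,220:540],(400,250))]); cv2.imwrite('pics/c2.png',cv2.cvtColor(c,cv2.COLOR_RGB2BGR))
T=tool(1.0,.45); s=manip.get_state(); print(s['position'],(rotq(s['ee_rot']).inv()*T).as_rotvec())
plan(s['position']+[0,0,.04],T,4)
E
```

```text
[0.50591204 0.11279724 0.05452911] [ 0.00180848 -0.00336928 -0.00078524]
n 4 first-row-frame shift/row [ 0.    -0.3   -0.146] turn/row [ 0.003 -0.006 -0.001]
exact row: [0.0, -0.3, -0.145, 0.003, -0.006, -0.001]
```

View pics/c2.png

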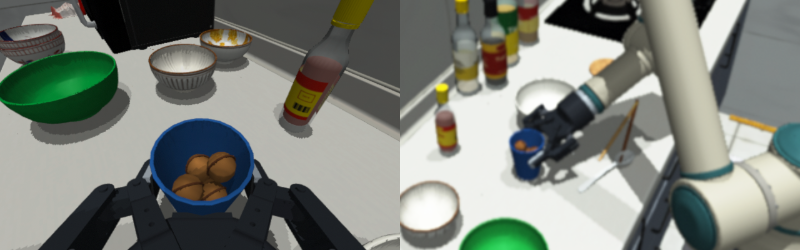

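The jaws closed on the cup at 67 mm opening, with the walnuts inside (left panel). Lifting.

>>> {"method": "apply_moves", "body": {
  "commands": [0,-0.3,-0.145,0,0,0,0,-0.6,-0.29,0,0,0,0,-0.6,-0.29,0,0,0,0,-0.6,-0.29,0,0,0,0,-0.6,-0.29,0,0,0,0,-0.6,-0.29,0,0,0,0,-0.3,-0.145,0,0,0,0,0,0,0,0,0]
}}

```text
clock: 8.15
position: [0.5061, 0.1126, 0.1736]
ee_rot: [-0.507, 0.814, -0.239, 0.151]
contact_force: [0.1, -0.3, -3.3]
width: 0.0675
```

```bash
python3 - <<'E'
from plan import *
from scipy.spatial.transform import Slerp
s=manip.get_state(); print(s['width'],s['contact_force'],s['position'])
# hold->cup geometry: hold point measured cup coords (approx 5mm fwd of axis)
a0=.45; ut=np.array([0,-np.cos(a0),-np.sin(a0)])
b=np.array([.532,-.077])
def pose(az,al,ph,lipz,off=.02):
    T=tool(az,al,np.radians(ph)); u=T.apply(ut); hd=u*[1,1,0]; hd/=np.linalg.norm(hd)
    low=-np.array([0,0,1.])+u*u[2]; low/=np.linalg.norm(low)
    lip=.027*u+.037*low; H=np.r_[b-off*hd[:2],lipz]-lip; print('tilt',np.degrees(np.arccos(u[2])).round(),'hold',H.round(3))
    return H+.0187*T.apply([0,0,1]),T
def seg(A,B,n):
    (p,r),(q,t)=A,B; d=r.inv().apply(q-p); v=(r.inv()*t).as_rotvec()
    M=sum((R.from_rotvec(v/n*k).as_matrix() for k in range(n)),np.zeros((3,3)))
    print(n,(np.linalg.solve(M,d)/.03/n*n).round(3).tolist()+(v/n/.15).round(3).tolist())
cur=(s['position'],rotq(s['ee_rot']))
P0=pose(1.,.3,40,.13); P1=pose(1.,.2,70,.10); P2=pose(1.,.2,90,.095);P3=pose(1.,.2,110,.095);P4=pose(1,.2,140,.095);P5=pose(1,.15,155,.095)
seg(cur,P0,12);seg(P0,P1,6);seg(P1,P2,5);seg(P2,P3,6);seg(P3,P4,9);seg(P4,P5,5)
E
```

```text
0.06752861417758002 [ 0.09322848 -0.28698036 -3.31852614] [0.50606727 0.11260901 0.17357809]
tilt 38.0 hold [ 0.492 -0.025  0.132]
tilt 67.0 hold [ 0.499 -0.028  0.124]
tilt 85.0 hold [ 0.505 -0.034  0.13 ]
tilt 102.0 hold [ 0.514 -0.043  0.137]
tilt 126.0 hold [ 0.527 -0.058  0.141]
tilt 138.0 hold [ 0.532 -0.066  0.14 ]
12 [0.241, 0.17, -0.224, 0.083, -0.033, 0.388]
6 [0.05, -0.014, 0.016, 0.064, -0.092, 0.581]
5 [-0.023, -0.067, -0.021, 0.0, 0.0, 0.465]
6 [-0.047, -0.061, -0.021, -0.0, 0.0, 0.388]
9 [-0.048, -0.054, -0.022, -0.0, -0.0, 0.388]
5 [-0.042, -0.036, -0.033, -0.056, -0.036, 0.349]
```

```bash
cat > pp.py <<'E'
from plan import *
a0=.45; ut=np.array([0,-np.cos(a0),-np.sin(a0)]); b=np.array([.532,-.077])
def pose(az,al,ph,lipz,off=.02):
    T=tool(az,al,np.radians(ph)); u=T.apply(ut); hd=u*[1,1,0]; hd/=np.linalg.norm(hd)
    low=-np.array([0,0,1.])+u*u[2]; low/=np.linalg.norm(low)
    return np.r_[b-off*hd[:2],lipz]-.027*u-.037*low+.0187*T.apply([0,0,1]),T
def seg(A,B,n):
    (p,r),(q,t)=A,B; d=r.inv().apply(q-p); v=(r.inv()*t).as_rotvec()
    M=sum((R.from_rotvec(v/n*k).as_matrix() for k in range(n)),np.zeros((3,3)))
    print(n,(np.linalg.solve(M,d)/.03).round(3).tolist()+(v/n/.15).round(3).tolist())
def cur():
    s=manip.get_state(); print(s['clock'],s['width'],s['position'],s['contact_force'].round(1)); return s['position'],rotq(s['ee_rot'])
E
python3 - <<'E'
from pp import *
L=[cur(),pose(1.,.3,40,.165),pose(1.,.2,70,.11),pose(1.,.2,90,.1),pose(1.,.2,110,.095),pose(1,.2,140,.095),pose(1,.15,155,.095)]
for i,n in enumerate((12,6,6,8,9,5)): seg(L[i],L[i+1],n)
E
```

```text
8.15 0.06752861417758002 [0.50606727 0.11260901 0.17357809] [ 0.1 -0.3 -3.3]
12 [0.212, 0.083, -0.26, 0.083, -0.033, 0.388]
6 [0.158, 0.069, 0.051, 0.064, -0.092, 0.581]
6 [0.008, -0.05, -0.012, 0.0, 0.0, 0.388]
8 [-0.016, -0.048, -0.011, -0.0, 0.0, 0.291]
9 [-0.048, -0.054, -0.022, -0.0, -0.0, 0.388]
5 [-0.042, -0.036, -0.033, -0.056, -0.036, 0.349]
```

>>> {"method": "apply_moves", "body": {
  "commands": [0.212,0.083,-0.26,0.083,-0.033,0.388,0.212,0.083,-0.26,0.083,-0.033,0.388,0.212,0.083,-0.26,0.083,-0.033,0.388,0.212,0.083,-0.26,0.083,-0.033,0.388,0.212,0.083,-0.26,0.083,-0.033,0.388,0.212,0.083,-0.26,0.083,-0.033,0.388,0.212,0.083,-0.26,0.083,-0.033,0.388,0.212,0.083,-0.26,0.083,-0.033,0.388,0.212,0.083,-0.26,0.083,-0.033,0.388,0.212,0.083,-0.26,0.083,-0.033,0.388,0.212,0.083,-0.26,0.083,-0.033,0.388,0.212,0.083,-0.26,0.083,-0.033,0.388,0,0,0,0,0,0]
}}

```text
clock: 9.45
position: [0.5022, -0.0105, 0.1579]
ee_rot: [-0.593, 0.647, -0.479, -0.039]
contact_force: [-0.2, -0.0, -1.8]
width: 0.0675
```

```bash
python3 - <<'E'
from pp import *
c=cur(); seg(c,pose(1.,.3,40,.165),1)
a=snap('scene','s3')['frame'][120:320,220:540]; t=snap('top','t3')['frame'][140:290,240:440]
cv2.imwrite('pics/c3.png',cv2.cvtColor(np.hstack([cv2.resize(a,(400,250)),cv2.resize(t,(333,250))]),cv2.COLOR_RGB2BGR))
E
```

```text
9.45 0.06747722508184331 [ 0.50217495 -0.01053485  0.15793861] [-0.2 -0.  -1.8]
1 [-0.087, -0.063, -0.01, -0.006, 0.002, -0.035]
```

View pics/c3.png

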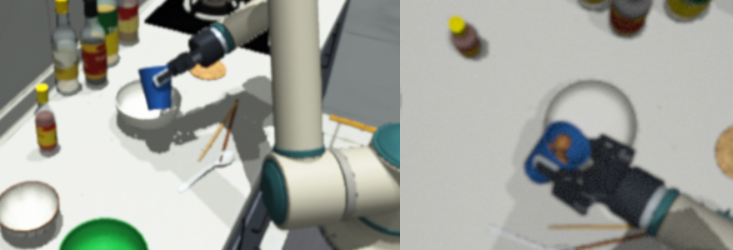

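As planned, the cup is tilted over the near edge of the white bowl (right panel, mouth near (560,150)). Pouring now.

>>> {"method": "apply_moves", "body": {
  "commands": [0.158,0.069,0.051,0.064,-0.092,0.581,0.158,0.069,0.051,0.064,-0.092,0.581,0.158,0.069,0.051,0.064,-0.092,0.581,0.158,0.069,0.051,0.064,-0.092,0.581,0.158,0.069,0.051,0.064,-0.092,0.581,0.158,0.069,0.051,0.064,-0.092,0.581,0.008,-0.05,-0.012,0,0,0.388,0.008,-0.05,-0.012,0,0,0.388,0.008,-0.05,-0.012,0,0,0.388,0.008,-0.05,-0.012,0,0,0.388,0.008,-0.05,-0.012,0,0,0.388,0.008,-0.05,-0.012,0,0,0.388]
}}

```text
clock: 10.75
position: [0.5153, -0.0175, 0.1296]
ee_rot: [0.555, -0.37, 0.679, 0.306]
contact_force: [0.0, -0.1, -2.8]
width: 0.0677
```

>>> {"method": "apply_moves", "body": {
  "commands": [-0.016,-0.048,-0.011,0,0,0.291,-0.016,-0.048,-0.011,0,0,0.291,-0.016,-0.048,-0.011,0,0,0.291,-0.016,-0.048,-0.011,0,0,0.291,-0.016,-0.048,-0.011,0,0,0.291,-0.016,-0.048,-0.011,0,0,0.291,-0.016,-0.048,-0.011,0,0,0.291,-0.016,-0.048,-0.011,0,0,0.291,0,0,0,0,0,0,0,0,0,0,0,0,0,0,0,0,0,0]
}}

```text
clock: 11.85
position: [0.5241, -0.0259, 0.1323]
ee_rot: [0.494, -0.247, 0.733, 0.397]
contact_force: [-0.3, 0.1, -1.7]
width: 0.0674
```

```bash
python3 - <<'E'
from pp import *
c=cur(); seg(c,pose(1.,.2,110,.095),1); seg(c,pose(1.,.2,140,.095),9)
a=snap('scene','s4')['frame'][120:320,220:540]; t=snap('top','t4')['frame'][140:290,240:440]
cv2.imwrite('pics/c4.png',cv2.cvtColor(np.hstack([cv2.resize(a,(400,250)),cv2.resize(t,(333,250))]),cv2.COLOR_RGB2BGR))
E
```

```text
11.85 0.0673627092476474 [ 0.52405615 -0.02591949  0.13226784] [-0.3  0.1 -1.7]
1 [-0.034, -0.023, -0.045, 0.02, 0.012, -0.014]
9 [-0.052, -0.055, -0.027, 0.003, 0.001, 0.386]
```

View pics/c4.png

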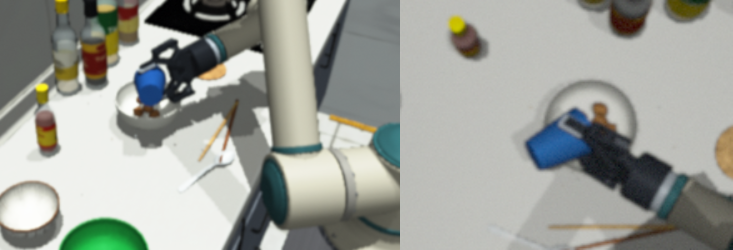

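Walnuts are now lying in the bowl (right panel near (602,120)) and none is on the worktop. Tipping further to empty the cup.

>>> {"method": "apply_moves", "body": {
  "commands": [-0.052,-0.055,-0.027,0,0,0.386,-0.052,-0.055,-0.027,0,0,0.386,-0.052,-0.055,-0.027,0,0,0.386,-0.052,-0.055,-0.027,0,0,0.386,-0.052,-0.055,-0.027,0,0,0.386,-0.052,-0.055,-0.027,0,0,0.386,-0.052,-0.055,-0.027,0,0,0.386,-0.052,-0.055,-0.027,0,0,0.386,-0.052,-0.055,-0.027,0,0,0.386,-0.042,-0.036,-0.033,-0.056,-0.036,0.349,-0.042,-0.036,-0.033,-0.056,-0.036,0.349,-0.042,-0.036,-0.033,-0.056,-0.036,0.349,-0.042,-0.036,-0.033,-0.056,-0.036,0.349,-0.042,-0.036,-0.033,-0.056,-0.036,0.349,0,0,0,0,0,0,0,0,0,0,0,0,0,0,0,0,0,0,0,0,0,0,0,0,0,0,0,0,0,0]
}}

```text
clock: 13.85
position: [0.5416, -0.051, 0.137]
ee_rot: [0.314, 0.05, 0.756, 0.572]
contact_force: [-0.4, -0.0, -1.6]
width: 0.0678
```

```bash
python3 - <<'E'
from pp import *
c=cur(); a0=.45
# up & back: raise 80 mm, roll back toward upright while heading to the coaster
P=pose(1,.15,155,.095); U=(P[0]+[0,0,.10],P[1]); 
T=tool(.5,.45); k=np.array([.486,-.337,.069+.09]); z=T.apply([0,0,1])
m=(np.array([.47,-.2,.24]),tool(.8,.3,np.radians(70)))
for A,B,n in((c,U,5),(U,m,12),(m,(k+.0237*z,T),12)): seg(A,B,n)
from ik import *
q=data[-1][0]; q=np.array([-.95,.7,2.1,1.2,1.5,1.5])
for X in (P,U,m,(k+.0237*z,T),(k-[0,0,.09]+.0237*z,T),(k-[0,0,.09]-.1*z,T)):
    q,e=ik(X[0],X[1],q); print(q.round(2),e<1e-3,np.minimum(q-lo,hi-q).min().round(2))
a=snap('scene','s5')['frame'][120:320,220:540]; t=snap('top','t5')['frame'][140:290,240:440]
cv2.imwrite('pics/c5.png',cv2.cvtColor(np.hstack([cv2.resize(a,(400,250)),cv2.resize(t,(333,250))]),cv2.COLOR_RGB2BGR))
E
```

```text
13.85 0.06782787293786248 [ 0.54161127 -0.05103893  0.13698696] [-0.4 -0.  -1.6]
5 [-0.278, 0.598, -0.097, 0.004, -0.001, -0.0]
12 [0.055, -0.136, -0.44, 0.144, 0.038, -0.795]
12 [0.468, 0.019, -0.035, 0.022, 0.184, -0.612]Traceback (most recent call last):
  File "<stdin>", line 11, in <module>
  File "ik.py", line 6, in ik
    s=least_squares(f,np.clip(q0,lo+.01,hi-.01),bounds=(lo,hi)); return s.x,np.abs(s.fun).max()
    return func(*args, **kwargs)
    vector_fun = VectorFunction(
        fun_wrapped,
    ...<6 lines>...
        workers=workers
    )
    self._update_fun()
    ~~~~~~~~~~~~~~~~^^
    self.f = self.fun_wrapped(xp_copy(self.x))
             ~~~~~~~~~~~~~~~~^^^^^^^^^^^^^^^^^
    return np.atleast_1d(self.fun(x))
                         ~~~~~~~~^^^
    return self.f(x, *self.args, **self.kwargs)
           ~~~~~~^^^^^^^^^^^^^^^^^^^^^^^^^^^^^^
  File "ik.py", line 5, in <lambda>
    f=lambda q:(lambda x,r: np.r_[(x-tp)*10,(tr.inv()*r).as_rotvec()*3])(*fk(q,P))
               ~~~~~~~~~~~~~~~~~~~~~~~~~~~~~~~~~~~~~~~~~~~~~~~~~~~~~~~~~^^^^^^^^^^
  File "ik.py", line 5, in <lambda>
    f=lambda q:(lambda x,r: np.r_[(x-tp)*10,(tr.inv()*r).as_rotvec()*3])(*fk(q,P))
                                             ^^^^^^
AttributeError: 'numpy.float64' object has no attribute 'inv'
```

The wrist force of −1.6 N matches the empty cup (1.47 N). Raising straight up, then counting the walnuts.

>>> {"method": "apply_moves", "body": {
  "commands": [-0.278,0.598,-0.097,0,0,0,-0.278,0.598,-0.097,0,0,0,-0.278,0.598,-0.097,0,0,0,-0.278,0.598,-0.097,0,0,0,-0.278,0.598,-0.097,0,0,0,0,0,0,0,0,0]
}}

```text
clock: 14.45
position: [0.5416, -0.0507, 0.2388]
ee_rot: [0.316, 0.049, 0.756, 0.572]
contact_force: [0.1, 0.6, -2.4]
width: 0.0675
```

```bash
python3 - <<'E'
from pp import *
c=cur()
T=tool(.5,.45); k=np.array([.486,-.337,.069+.09]); z=T.apply([0,0,1])
m=(np.array([.47,-.2,.24]),tool(.8,.3,np.radians(70)))
E=(k+.0237*z,T)
for A,B,n in((c,m,12),(m,E,12)): seg(A,B,n)
import ik
q=np.array([-.95,.7,2.1,1.2,1.5,1.5])
for X in (c,m,E,(k-[0,0,.09]+.0237*z,T),(k-[0,0,.09]-.1*z,T)):
    q,e=ik.ik(X[0],X[1],q); print(q.round(2),e<1e-3,np.minimum(q-ik.lo,ik.hi-q).min().round(2))
a=snap('scene','s5')['frame'][150:250,280:440]; t=snap('top','t5')['frame'][170:260,300:420]
cv2.imwrite('pics/c5.png',cv2.cvtColor(np.hstack([cv2.resize(a,(400,250)),cv2.resize(t,(333,250))]),cv2.COLOR_RGB2BGR))
E
```

```text
14.45 0.06746944103055065 [ 0.54159443 -0.05070197  0.23878061] [ 0.1  0.6 -2.4]
12 [0.06, -0.138, -0.44, 0.145, 0.04, -0.793]
12 [0.468, 0.019, -0.035, 0.022, 0.184, -0.612]
[-0.94  0.53  2.05  1.18  1.64  1.65] True 0.6
[-1.24  0.44  1.99  1.02  1.63  0.27] True 0.66
[-1.28  0.53  1.96  1.13  1.34 -0.92] True 0.69
[-1.28  0.69  2.01  1.19  1.25 -1.11] True 0.64
[-1.48  0.61  1.94  0.99  1.41 -1.02] True 0.71
```

View pics/c5.png

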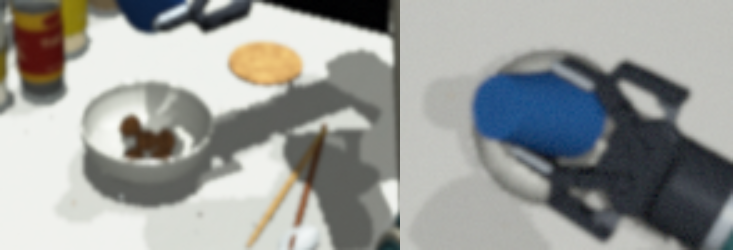

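>>> {"method": "apply_moves", "body": {
  "commands": [0.06,-0.138,-0.44,0.145,0.04,-0.793,0.06,-0.138,-0.44,0.145,0.04,-0.793,0.06,-0.138,-0.44,0.145,0.04,-0.793,0.06,-0.138,-0.44,0.145,0.04,-0.793,0.06,-0.138,-0.44,0.145,0.04,-0.793,0.06,-0.138,-0.44,0.145,0.04,-0.793,0.06,-0.138,-0.44,0.145,0.04,-0.793,0.06,-0.138,-0.44,0.145,0.04,-0.793,0.06,-0.138,-0.44,0.145,0.04,-0.793,0.06,-0.138,-0.44,0.145,0.04,-0.793,0.06,-0.138,-0.44,0.145,0.04,-0.793,0.06,-0.138,-0.44,0.145,0.04,-0.793]
}}

```text
clock: 15.75
position: [0.4696, -0.2007, 0.2367]
ee_rot: [0.578, -0.437, 0.676, 0.134]
contact_force: [-0.5, 0.9, -2.0]
width: 0.0675
```

>>> {"method": "apply_moves", "body": {
  "commands": [0.468,0.019,-0.035,0.022,0.184,-0.612,0.468,0.019,-0.035,0.022,0.184,-0.612,0.468,0.019,-0.035,0.022,0.184,-0.612,0.468,0.019,-0.035,0.022,0.184,-0.612,0.468,0.019,-0.035,0.022,0.184,-0.612,0.468,0.019,-0.035,0.022,0.184,-0.612,0.468,0.019,-0.035,0.022,0.184,-0.612,0.468,0.019,-0.035,0.022,0.184,-0.612,0.468,0.019,-0.035,0.022,0.184,-0.612,0.468,0.019,-0.035,0.022,0.184,-0.612,0.468,0.019,-0.035,0.022,0.184,-0.612,0.468,0.019,-0.035,0.022,0.184,-0.612,0,0,0,0,0,0]
}}

```text
clock: 17.05
position: [0.5045, -0.3276, 0.1445]
ee_rot: [-0.457, 0.728, -0.434, 0.269]
contact_force: [-0.9, 0.8, -1.7]
width: 0.0678
```

```bash
python3 - <<'E'
from pp import *
c=cur(); T=tool(.5,.45)
f=np.array([np.cos(.5),np.sin(.5),0])
tgt=np.r_[.486,-.337,0]+.0215*f
for h in (.0995,): 
    X=(tgt+[0,0,h],T); seg(c,X,3)
seg(X,(tgt+[0,0,.0605],T),5)
print('tilt err',(c[1].inv()*T).as_rotvec().round(4))
a=snap('scene','s6')['frame'][120:240,330:490]; t=snap('top','t6')['frame'][160:280,340:500]; w=snap('wrist','w6')['frame']
cv2.imwrite('pics/c6.png',cv2.cvtColor(np.vstack([np.hstack([cv2.resize(a,(400,300)),cv2.resize(t,(400,300))]),np.hstack([cv2.resize(w,(400,250)),np.zeros((250,400,3),np.uint8)])]),cv2.COLOR_RGB2BGR))
E
```

```text
17.05 0.06779773906592697 [ 0.50446    -0.32763525  0.14451129] [-0.9  0.8 -1.7]
3 [-0.005, 0.446, 0.227, 0.008, 0.004, -0.011]
5 [-0.0, 0.234, 0.113, 0.0, 0.0, 0.0]
tilt err [ 0.0034  0.0018 -0.005 ]
```

View pics/c6.png

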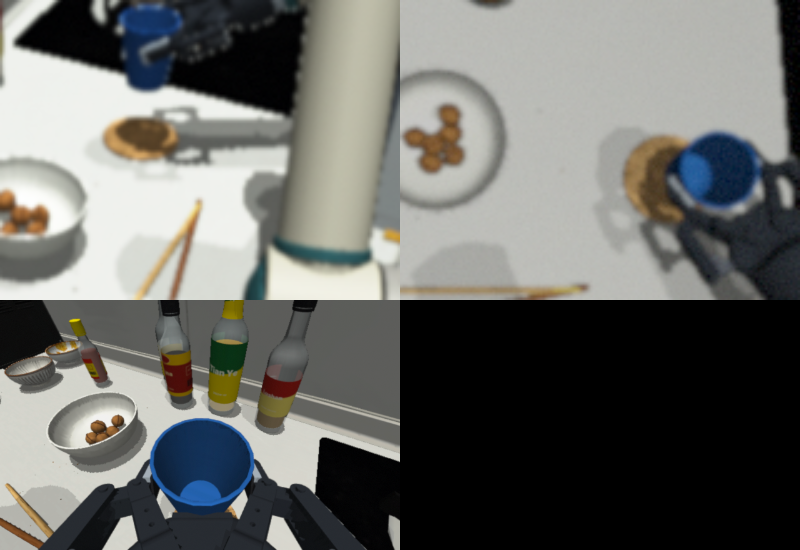

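Top panel: six walnuts in the bowl, at panel (448,116), (451,133), (415,137), (437,147), (455,155) and (431,162). The cup is empty, above the coaster. Checking the cup's position and lean in the grip before lowering.

```bash
python3 - <<'E'
from h import *
print('rim from top',onz('top6',0,0,0) if 0 else onz('t6',467.6,228.2,.18))
c=np.array([.5045,-.3276])-.0215*np.array([np.cos(.5),np.sin(.5)]); print('expected cup',c)
for h in (.18,.09): print('scene proj',((proj('s6',[*c,h])-[330,120])*2.5), 'top',((proj('t6',[*c,h])-[340,160])*2.5))
print('coaster px scene',(proj('s6',[.486,-.337,.006])-[330,120])*2.5,'top',(proj('t6',[.486,-.337,.006])-[340,160])*2.5)
E
```

```text
rim from top [ 0.4855 -0.3348  0.18  ]
expected cup [ 0.48563197 -0.33790765]
scene proj [152.75  18.75] top [322.25 170.25]
scene proj [146.75  81.5 ] top [291.75 175.  ]
coaster px scene [141. 136.] top [267.  178.5]
```

>>> {"method": "apply_moves", "body": {
  "commands": [0,0.446,0.227,0,0,0,0,0.446,0.227,0,0,0,0,0.446,0.227,0,0,0,0,0.234,0.113,0,0,0,0,0.234,0.113,0,0,0,0,0.234,0.113,0,0,0,0,0.234,0.113,0,0,0,0,0.15,0.07,0,0,0,0,0,0,0,0,0]
}}

```text
clock: 18.1
position: [0.5049, -0.3265, 0.0646]
ee_rot: [-0.457, 0.729, -0.433, 0.269]
contact_force: [0.5, 0.7, -1.6]
width: 0.0679
```

```bash
python3 - <<'E'
from pp import *
c=cur(); f=np.array([np.cos(.5),np.sin(.5),0]); seg(c,(np.r_[.486,-.337,.0605]+.0215*f,tool(.5,.45)),1)
E
```

```text
18.1 0.0679041641696603 [ 0.50493535 -0.32647242  0.06455019] [ 0.5  0.7 -1.6]
1 [0.006, 0.124, 0.054, 0.02, 0.013, -0.024]
```

>>> {"method": "apply_moves", "body": {
  "commands": [0,0.06,0.03,0,0,0,0,0.045,0.022,0,0,0,0,0,0,0,0,0]
}}

```text
clock: 18.4
position: [0.505, -0.3266, 0.0616]
ee_rot: [-0.457, 0.729, -0.433, 0.269]
contact_force: [0.4, -0.3, -2.4]
width: 0.0677
```

>>> {"method": "apply_moves", "body": {
  "commands": [0,0.02,0.01,0,0,0,0,0,0,0,0,0]
}}

```text
clock: 18.6
position: [0.505, -0.3266, 0.061]
ee_rot: [-0.457, 0.729, -0.433, 0.269]
contact_force: [0.3, -0.1, -2.1]
width: 0.0674
```

>>> {"method": "apply_moves", "body": {
  "commands": [0,0.03,0.015,0,0,0,0,0,0,0,0,0]
}}

```text
clock: 18.8
position: [0.5052, -0.3265, 0.0606]
ee_rot: [-0.457, 0.729, -0.433, 0.27]
contact_force: [-1.4, -0.4, 1.5]
width: 0.0675
```

>>> {"method": "apply_moves", "body": {
  "commands": [0,0.03,0.015,0,0,0,0,0,0,0,0,0]
}}

```text
clock: 19.0
position: [0.5055, -0.3264, 0.0607]
ee_rot: [-0.458, 0.728, -0.432, 0.27]
contact_force: [-2.5, 0.5, 5.6]
width: 0.0678
```

The cup is touching the coaster (Fz went from −2 to +5.6 N). Opening, then backing straight out.

>>> {"method": "apply_moves", "body": {
  "commands": [0,-0.03,-0.015,0,0,0,0,0,0,0,0,0,0,0,0,0,0,0,0,0,0,0,0,0,0,0,0,0,0,0,0,0,0,0,0,0,0,0,0,0,0,0],
  "jaw": 1
}}

```text
clock: 19.7
position: [0.505, -0.3265, 0.0599]
ee_rot: [-0.457, 0.729, -0.433, 0.269]
contact_force: [-0.4, 0.1, -0.2]
width: 0.0854
```

>>> {"method": "apply_moves", "body": {
  "commands": [0,0,-0.2,0,0,0,0,0,-0.3,0,0,0,0,0,-0.4,0,0,0,0,0,-0.5,0,0,0,0,0,-0.5,0,0,0,0,0,-0.5,0,0,0,0,0,-0.5,0,0,0,0,0,-0.5,0,0,0,0,0,-0.5,0,0,0,0,0,-0.5,0,0,0,0,0,-0.5,0,0,0,0,0,0,0,0,0]
}}

```text
clock: 20.9
position: [0.3881, -0.392, 0.1249]
ee_rot: [-0.456, 0.729, -0.433, 0.27]
contact_force: [-0.1, 0.8, -0.3]
width: 0.0853
```

```bash
python3 - <<'E'
from pp import *
cur()
a=snap('scene','s7')['frame'][120:280,240:440]; t=snap('top','t7')['frame'][140:290,260:510]; w=snap('wrist','w7')['frame']
cv2.imwrite('pics/c7.png',cv2.cvtColor(np.vstack([np.hstack([cv2.resize(t,(500,300)),cv2.resize(a,(300,240)) if 0 else np.vstack([cv2.resize(a,(300,240)),np.zeros((60,300,3),np.uint8)])]),np.hstack([cv2.resize(w,(480,300)),np.zeros((300,320,3),np.uint8)])]),cv2.COLOR_RGB2BGR))
print([( (proj('t7',P)-[260,140])*2).tolist() for P in ([.486,-.337,.096],[.486,-.337,.006],[.532,-.077,.07],[.6751,.1153,.178])])
E
```

```text
20.9 0.0852862566660803 [ 0.38807197 -0.39203179  0.12491664] [-0.1  0.8 -0.3]
[[394.20000000000005, 179.60000000000002], [373.6, 182.8], [188.0, 151.39999999999998], [28.0, 30.0]]
```

View pics/c7.png

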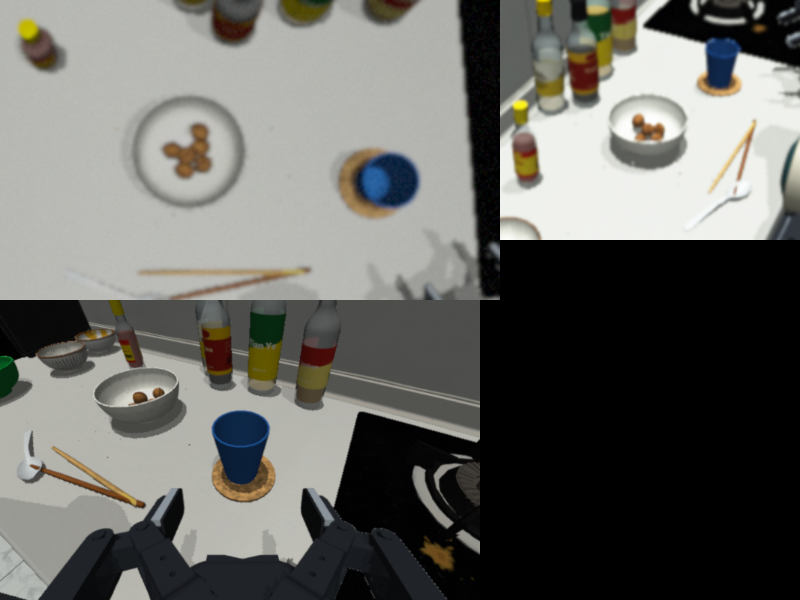

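The cup stands on the coaster, with the walnuts in the bowl. One numeric check of centring: fit the cup's silhouette in all three views, and the coaster disc in the unobstructed first views.

```bash
cat > fitc.py <<'E'
from h import *
from kin import rotq
from scipy.optimize import minimize
def E(fn):
    d=np.load('pics/'+fn+'.npz')
    if 'extrinsics' in d: return d,d['extrinsics']
    W=np.eye(4); W[:3,:3]=rotq(d['rot']).as_matrix(); W[:3,3]=d['pos']; return d,W@d['mount']
def prj(fn,P):
    d,X=E(fn); q=(P-X[:3,3])@X[:3,:3]; s=np.c_[q[:,0],-q[:,1]]/-q[:,2:]; s*=1+float(d['k1'])*(s**2).sum(1,keepdims=True)
    return s*[d['fx'],d['fy']]+[d['cx'],d['cy']]
t=np.linspace(0,2*np.pi,60); C=np.c_[np.cos(t),np.sin(t)]
def ring(c,r,z): return np.c_[c+r*C,np.full(60,z)]
def iou(fn,mask,rings):
    m=np.zeros((1600,2560),np.uint8); p=np.vstack([prj(fn,r) for r in rings]); h=cv2.convexHull(((p+.5)*4).astype(np.int32)); cv2.fillConvexPoly(m,h,1)
    m=cv2.resize(m.astype(np.float32),(640,400),interpolation=cv2.INTER_AREA); return np.minimum(m,mask).sum()/np.maximum(m,mask).sum()
def mask(fn,f,near):
    hsv=cv2.cvtColor(cv2.imread('pics/'+fn+'.png'),cv2.COLOR_BGR2HSV); m=f(hsv).astype(np.uint8)
    n,l,st,ce=cv2.connectedComponentsWithStats(m); k=1+np.argmax([s[4] if np.hypot(*(c-near))<40 else 0 for s,c in zip(st[1:],ce[1:])]); return (l==k).astype(np.float32)
blue=lambda h:(h[...,0]>100)&(h[...,0]<130)&(h[...,1]>110)
cork=lambda h:(h[...,0]>8)&(h[...,0]<25)&(h[...,1]>70)&(h[...,2]>90)
def best(fn,m,rg,x0):
    s=minimize(lambda x:1-iou(fn,m,rg(x)),x0,method='Nelder-Mead',options=dict(initial_simplex=np.array(x0)+[[0,0],[.008,0],[0,.008]],xatol=2e-4)); return s.x.round(4),round(1-s.fun,3)
x0=[.486,-.337]
for fn in('t0','s0'):
    real={'t0':'top0','s0':'scene0'}[fn]; n=prj(real,np.array([[*x0,.006]]))[0]; print('coaster',real,best(real,mask(real,cork,n),lambda x:[ring(x,.05,.006)],x0))
for fn in('t7','s7','w7'):
    n=prj(fn,np.array([[*x0,.05]]))[0]; print('cup',fn,best(fn,mask(fn,blue,n),lambda x:[ring(x,.037,.096),ring(x,.025,.006)],x0))
n=prj('w7',np.array([[*x0,.05]]))[0]
n=prj('w7',np.array([[*x0,.006]]))[0]; m=np.maximum(mask('w7',cork,n),mask('w7',blue,n)); print('coaster w7 union',best('w7',m,lambda x:[ring(x,.05,.006)],x0))
for a,bb in(('top0','t7'),):
    w=lambda fn:mask(fn,lambda h:(h[...,0]>20)&(h[...,0]<35)&(h[...,1]>150)&(h[...,2]>120),prj(fn,np.array([[.675,.115,.178]]))[0])
    print('cap centroid',[np.argwhere(w(f)).mean(0).round(1) for f in (a,bb)])
E
python3 fitc.py
```

```text
coaster top0 (array([ 0.4859, -0.3359]), np.float64(0.908))
coaster scene0 (array([ 0.4874, -0.3346]), np.float64(0.937))
cup t7 (array([ 0.4862, -0.3322]), np.float64(0.818))
cup s7 (array([ 0.492 , -0.3487]), np.float64(0.812))
cup w7 (array([ 0.4875, -0.3339]), np.float64(0.941))
coaster w7 union (array([ 0.4862, -0.3387]), np.float64(0.486))
cap centroid [array([154.5, 273.7]), array([154.4, 273.7])]
```

```bash
python3 -c "
from rig import manip
print(manip.sign_off())"
```

```text
the job is handed in; nothing more can be done
None
```

I tipped all six walnuts out of the blue cup into the plain white bowl, then stood the empty cup upright on the cork coaster and let go. I handed the job in at about 21 s, well under the 51 s limit.

**Last checks:**
- **Walnuts:** the top view taken before the cup was lowered shows six walnuts in the white bowl. None is visible on the worktop or in the cup. After pouring, the wrist force of about 1.6 N was close to the empty cup's weight.
- **Cup on coaster:** silhouette fits put the cup at about (0.487, −0.333) from the wrist and top views. The coaster fits at about (0.486, −0.335), so the cup is within about 5 mm of its middle.
- **Gripper:** it is open and roughly 13 cm back from the cup. The wrist force is near zero, so it is touching nothing.
- **Bystanders:** the small bottle's cap is at the same pixels as at the start. The white bowl looks in place by eye; I did not measure either bowl for movement.

**Checks that disagreed:** the scene-camera fit of the cup was about 15 mm off, at (0.492, −0.349). I set it aside because its fit was poor (overlap 0.81), probably because the dark hob lies behind the cup. The wrist-view fit of the coaster also failed (overlap 0.49), so the coaster position comes from the first top and scene views.

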